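# Post a used battery pack through the take-back box's sprung flap

## Task

A used lamp battery pack lies on the loading shelf of the battery take-back box. Push the box's sprung flap open with one finger and keep it open with that finger while the other finger pushes the pack off the shelf, through the mouth and down into the box, without shoving the pack against the flap; then take the hand away so that the flap swings shut. Only push the pack, never pinch it, press hard on it or lift it, and leave the other things on the counter where they stand.

Things in the scene. Friction and masses are not known exactly. Their poses are not given: they have to be found in the camera images.
- drop_box: Take-back box, grey steel sheet 4 thick, fixed; 315 long (x), 150 wide (y), 205 high. +x is the direction of posting (away from the robot, within 0.3 rad of world x), +z up. Origin on its underside, straight below the middle of the sill. Loading shelf: flat, top 115 above the counter, from x = -150 to the sill at x = 0, side lips 8 high at y = +-73.
- sill (a point): Middle of the shelf's rear edge (the sill), level with the shelf's top, 115 above the box's origin. Behind it is the mouth: 112 long, 142 wide between side cheeks, open to above and covered only by the sloping flap.
- hinge (a point): Middle of the flap's hinge rod (along the box's y), 112 behind the sill and 80 above it. Here the closed hood begins: its top is 90 above the sill, its back 165 behind the sill.
- bin (a point): Middle of the bin's floor, inside the box under the mouth: 4 above the counter. The bin reaches 0 to 161 mm behind the sill and is 142 wide.
- flap (a joint): Self-closing steel flap, 136 wide, 3 thick. 0 rad: shut, sloping 36 degrees down from the hinge to the sill. It opens inward, the lower edge swinging down and away; value grows to a stop at 1.25 (0.95: hanging straight down). Takes about 3 N at the lower edge, up to 10 N deeper in; let go, it shuts in about 0.5 s. A downward finger moving level just above the shelf's height pushes it open.
- flap_edge (a point): Middle of the flap's lower edge, 135 from the hinge, a roll 7 thick; moves with the flap. Shut, it lies 2 mm behind the sill and 1 mm above it.
- pack: The used battery pack, a black plastic block 34 (its x) by 54 (its y) by 24 high, about 0.1 kg, lying flat and loose on the shelf; 54 mm sides roughly across the shelf, yaw within 0.3 rad of the box's. Brass contacts on one 54 mm side. Origin at the centre of its underside. It starts 66 to 92 mm in front of the sill.
- cartridge_large: Large gas cartridge, white with red dome and cap, 108 across, 105 high, upright on the counter beside the drop box, to be left alone; origin at the centre of its underside
- cartridge_small: Small gas cartridge, white with red dome and cap, 90 across, 85 high, upright on the counter beside the drop box, to be left alone; origin at the centre of its underside
- mug: White camp mug, 80 across, 75 high, upright on the counter beside the drop box, to be left alone; origin at the centre of its underside
- fuel_bottle: Aluminium bottle with black cap, 62 across, 160 high, upright on the counter beside the drop box, to be left alone; origin at the centre of its underside
Not all that is in view belongs to the job. Of the things like the pack, leave any that is blue; of the rest the larger one is meant.

How it is judged:
On the way, in this order (a step that is already met when the one before it is completed fails the run):
1. a finger has pushed the flap open (over 0.15 rad) while the pack is still on the shelf (value of joint flap above 0.15 rad and contact force between the fingers and flap above 0.3 N and z of pack in the frame of drop_box above 0.105 m and x of pack in the frame of drop_box below 0 m), for 0.05 s.
2. the pack has gone down into the box with the flap still held open by a finger (z of pack in the frame of drop_box below 0.08 m and x of pack in the frame of drop_box above 0 m and value of joint flap above 0.15 rad and contact force between the fingers and flap above 0.3 N), for 0.05 s.
At the end, for the whole second after the job is handed in: The pack is at rest inside the bin of the drop box (at least 40 mm below the shelf's level), the flap has swung shut (within 0.06 rad), the four other things are within 20 mm of where they stood, and the robot touches nothing (x of pack in the frame of drop_box between 0 and 0.162 m and y of pack in the frame of drop_box between -0.072 and 0.072 m and z of pack in the frame of drop_box between -0.005 and 0.075 m and value of joint flap below 0.06 rad and linear speed of pack below 0.02 m/s and distance of each of cartridge_large, cartridge_small, mug, fuel_bottle from where it was at the start of the episode below 0.02 m).
It fails at once if the pack is shoved against the flap (over 1.5 N) while its middle is still over the shelf (contact force between pack and flap above 1.5 N and x of pack in the frame of drop_box below -0.004 m).
It fails at once if the pack is pinched or pressed hard (over 15 N from the fingers) (contact force between the fingers and pack above 15 N).
It fails at once if the pack is lifted (more than 15 mm above the shelf) (z of pack in the frame of drop_box above 0.13 m).
It fails at once if another thing on the counter is moved by more than 20 mm (distance of any of cartridge_large, cartridge_small, mug, fuel_bottle from where it was at the start of the episode above 0.02 m).
It also fails if it takes over 40 s, if anything falls off the work surface, if the arm or the gripper's body presses on something with over 40 N, if the wrist force passes 120 N, or if a joint passes its speed limit or range.

## Robot

A 7-joint arm with a two-finger parallel gripper is mounted at the origin on the work surface. World frame = base frame: x ahead of the robot, y to its left, z up, the work surface at z = 0. Lengths are in m, angles in rad, forces in N, time in s.
With the tool pointing down it reaches from about 0.425 to 0.825 m from the base axis. Payload 3.6 kg.
Tool frame: the origin (TCP) lies where the fingers leave the gripper's body, on its centre line; the fingertips stand 73 mm ahead of it and the grasp point (between the pads) lies 54 mm ahead of it; x points along the fingers, y is the direction in which the jaws open and shut, and the axes are right-handed (so a half turn about x gives the same grasp; the last joint's range is limited). The gripper opens to 85 mm and grips with 20 to 120 N. Pads are 22 mm wide; open, the fingers measure 114 mm over their backs; the gripper's body (76 mm by 85 mm) begins 54 mm behind the grasp point. The pads swing forward as they close: fully open they stand 13 mm farther back than shut.
Start: joints at [-1.242, 0.615, -0.013, 1.423, 0.008, 1.103, -0.04], TCP at [0.226, 0.61, 0.304] pointing down, gripper open.
Joint ranges: [-3.12, 3.12], [-0.3, 2.06], [-1.34, 1.32], [0.26, 2.42], [-1.36, 4.5], [0.01, 1.98], [-2.84, 2.84]. Speed limits (rad/s): [2.79, 2.79, 3.14, 3.14, 3.14, 3.14, 3.14].

## Interface

Orientations are given as a unit quaternion [x, y, z, w].
In Python, from station import arm, snapshot, camera_info, ticket gives the robot as it stands. Calls block until the motion is done:
- arm.movep(position, orientation): joint-space move of the TCP to a pose.
- arm.line_to(position, velocity=0.15, ori=None): straight line of the TCP; ori=None keeps the orientation; velocity is the mean speed in m/s.
- arm.move_j(angles): joint-space move.
- arm.move_gripper(opening, effort=None): opening from 0.0 (shut) to 1.0 (fully open); effort is the grip in N (None keeps the last); returns when the fingers have stopped.
- arm.pause(seconds).
- arm.ik(position, orientation): joint angles nearest the present ones, or None.
- snapshot(name): name is "scene" or "top" or "wrist"; returns the picture (400x640x3 uint8, blue, green, red); there is no depth.
- camera_info(name): a dict with "fx", "fy", "cx", "cy" (pixels), "R" (3x3) and "t" (3): a world point X has camera coordinates R X + t; the wrist camera has in their place "T_tool_cam" (4x4, takes a point from camera to tool coordinates, whose origin is the TCP and whose axes are the tool frame's). Camera axes: x right, y down, z forward; pixel columns grow to the right and rows downward; lengths in m; the calibration is good to about 2 mm. A picture is of the moment at which its call begins: read the wrist's pose just before it. camera_info takes no time and is no camera call.
A pose or a line that the arm cannot do raises arm.MotionError and nothing moves.
- ticket.finish_job(): hands the job in, once; it reports no verdict.
Readings, each from a call of its own:
- arm.read_time(): time.
- arm.read_joint_positions(): joint angles.
- arm.read_dq(): joint speeds.
- arm.read_effort(): joint torques, N m.
- arm.read_tool_pos(): TCP position.
- arm.read_eef_rot(): TCP orientation.
- arm.read_ft_force(): force on the tool from outside, world axes, zero at the start.
- arm.read_wrist_torque(): the same for the moment, N m.
- arm.read_opening(): opening from 0.0 (shut) to 1.0 (fully open).
Only numpy, scipy, OpenCV 4.12 (cv2) and the standard library are available. Lean on these libraries where they do the work, as an engineer would, in place of code of your own. Each camera call takes 0.05 s, during which the arm holds its last target.

## Working session

There is one attempt and no reset: what is moved stays moved. The work goes in short steps, each a Python script; the robot and the scene stay as the last script left them, time stands still between calls to the robot, and variables do not carry over. Pictures are saved under pics/ and viewed, and the job is handed in when it is done.

```bash
ls; mkdir -p pics
python3 - <<'E'
from station import arm, snapshot, camera_info
import cv2
for n in ["scene","top","wrist"]:
    cv2.imwrite(f"pics/{n}0.png",snapshot(n)); print(n,camera_info(n))
print(arm.read_time(),arm.read_tool_pos(),arm.read_eef_rot())
E
```

```text
pics
scene {'fx': 467.86191095331014, 'fy': 467.86191095331014, 'cx': 322.8689033745022, 'cy': 204.37714534228155, 'R': array([[-0.97582605, -0.21814853, -0.0132185 ],
       [-0.15468394,  0.7321312 , -0.66336776],
       [ 0.15439038, -0.64528685, -0.74817678]]), 't': array([0.51264924, 0.13519473, 0.90747036])}
top {'fx': 486.23700868175536, 'fy': 486.23700868175536, 'cx': 327.02647114625097, 'cy': 199.90565677542767, 'R': array([[ 0.00333219, -0.99994592, -0.00985162],
       [-0.99453662, -0.00228596, -0.10436325],
       [ 0.10433509,  0.01014555, -0.99449045]]), 't': array([0.04836789, 0.52260681, 1.13447384])}
wrist {'fx': 340.1135565940335, 'fy': 340.1135565940335, 'cx': 322.0253961176797, 'cy': 200.4933091791318, 'T_tool_cam': array([[ 9.86360314e-04, -3.23975959e-01,  9.46064800e-01,
        -7.08268107e-02],
       [ 9.99999457e-01,  1.56081073e-06, -1.04205770e-03,
        -2.29156367e-04],
       [ 3.36125016e-04,  9.46065314e-01,  3.23975784e-01,
        -8.41432731e-02],
       [ 0.00000000e+00,  0.00000000e+00,  0.00000000e+00,
         1.00000000e+00]])}
0.15 [0.2256416  0.60911277 0.3029966 ] [ 0.12406287  0.69613431 -0.1254723   0.69588946]
```

View pics/scene0.png

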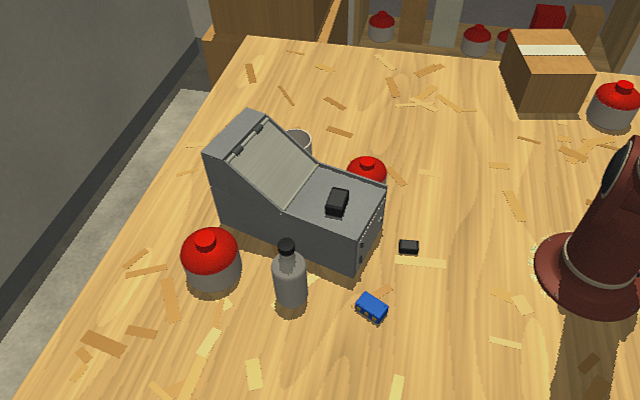

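View pics/top0.png

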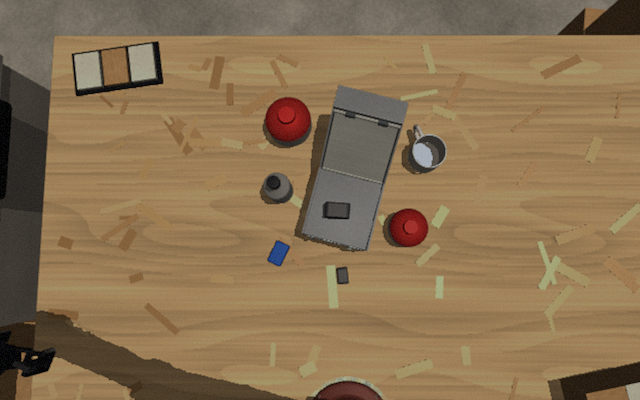

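The top view shows the box with the sill near (350,180) and the black pack on its shelf at about (337,210). The blue pack at (278,253) and the small black one at (342,275) are lying on the counter, so they're decoys. I'll zoom in to measure.

Run:
```python
import cv2, numpy as np
a=cv2.imread("pics/top0.png"); c=a[75:265,250:450]; cv2.imwrite("pics/topz.png",cv2.resize(c,None,fx=3.1,fy=3.1,interpolation=cv2.INTER_CUBIC)[:600])
a=cv2.imread("pics/scene0.png"); c=a[100:290,180:420]; cv2.imwrite("pics/scenez.png",cv2.resize(c,None,fx=3.1,fy=3.1,interpolation=cv2.INTER_CUBIC)[:600])
```

```text
(no output)
```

View pics/topz.png

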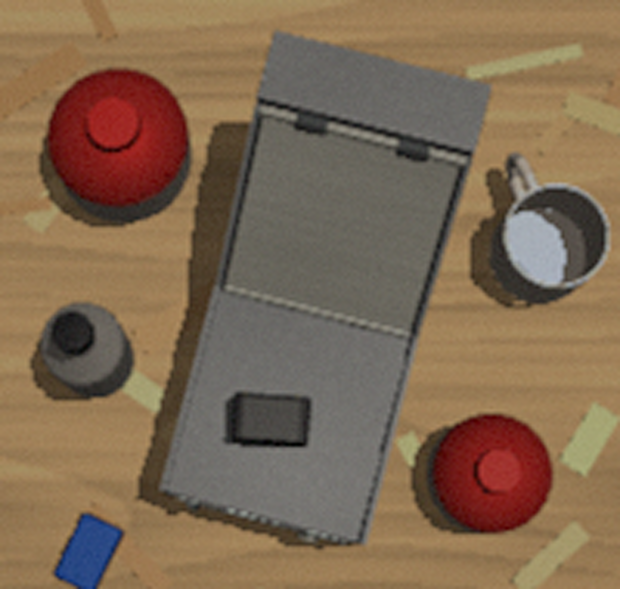

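View pics/scenez.png

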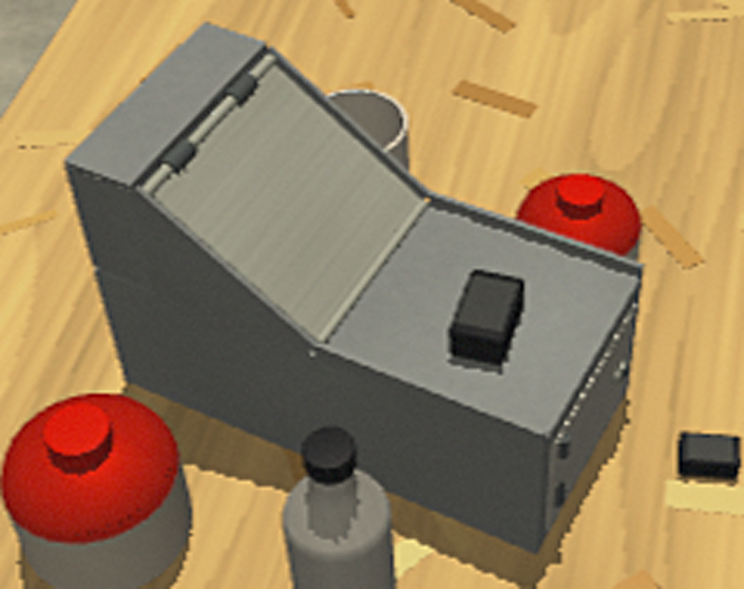

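```bash
cat > h.py <<'E'
import numpy as np
from station import arm, snapshot, camera_info
def ray(cam,uv,z):
    i=camera_info(cam); d=np.array([(uv[0]-i['cx'])/i['fx'],(uv[1]-i['cy'])/i['fy'],1])
    R=np.array(i['R']);t=np.array(i['t']); o=-R.T@t; w=R.T@d
    return o+w*(z-o[2])/w[2]
tz=lambda x,y:(x/3.1+250-.34,y/3.1+75-.34)
sz=lambda x,y:(x/3.1+180-.34,y/3.1+100-.34)
E
python3 - <<'E'
from h import *
np.set_printoptions(precision=4,suppress=True)
T=lambda x,y,z:ray('top',tz(x,y),z)
S=lambda x,y,z:ray('scene',sz(x,y),z)
def pr(n,a,b):
    print(n,a,b,'mid',(a+b)/2,'len',np.linalg.norm(a-b),'yaw',np.arctan2(*( (a-b)[:2]*[-1,1]))if 0 else np.arctan2(-(a-b)[0],(a-b)[1]))
pr('sillT',T(223,288,.118),T(410,333,.118))
pr('sillS',S(322,342,.118),S(427,203,.118))
pr('frontT',T(162,490,.118),T(362,543,.118))
pr('frontS',S(548,433,.123),S(641,268,.123))
pr('hoodbackT',T(275,32,.205),T(490,87,.205))
pr('hoodfrontS',S(138,187,.205),S(270,46,.205))
for n,p in (('T',[T(*p,.139) for p in((237,393),(308,397),(305,445),(236,440))]),('S',[S(*p,.139) for p in((472,270),(523,278),(504,337),(450,325))])):
    p=np.array(p); print(n,p,p.mean(0),np.linalg.norm(p-np.roll(p,1,0),axis=1))
for n,uv,z in(('bottle',(72,333),.16),('cL',(112,123),.105),('cS',(498,470),.085)): print(n,T(*uv,z))
# pack mask
import cv2
a=cv2.imread("pics/top0.png"); m=(a.max(2)<75).astype('uint8'); m[:, :320]=0;m[:,355:]=0;m[:195]=0;m[225:]=0
c=max(cv2.findContours(m,0,1)[0],key=cv2.contourArea); print(cv2.minAreaRect(c));
E
```

```text
sillT [0.5851 0.0612 0.118 ] [ 0.5529 -0.0722  0.118 ] mid [ 0.569  -0.0055  0.118 ] len 0.13725955127003095 yaw -0.23717718646614772
sillS [0.5853 0.0602 0.118 ] [ 0.5508 -0.0701  0.118 ] mid [ 0.5681 -0.005   0.118 ] len 0.13479116374939937 yaw -0.25904197277057456
frontT [0.4406 0.1036 0.118 ] [ 0.4039 -0.0373  0.118 ] mid [0.4223 0.0332 0.118 ] len 0.14561470441269764 yaw -0.25517480428674094
frontS [0.4406 0.1032 0.123 ] [ 0.4062 -0.0354  0.123 ] mid [0.4234 0.0339 0.123 ] len 0.14288331301607363 yaw -0.24308880879978856
hoodbackT [0.7436 0.0253 0.205 ] [ 0.7058 -0.1178  0.205 ] mid [ 0.7247 -0.0462  0.205 ] len 0.14797551031885012 yaw -0.2579805235983909
hoodfrontS [0.6944 0.0395 0.205 ] [ 0.6585 -0.1015  0.205 ] mid [ 0.6765 -0.031   0.205 ] len 0.14550323103106808 yaw -0.24954724551231025
T [[0.5075 0.0507 0.139 ]
 [0.5048 0.0012 0.139 ]
 [0.4713 0.0034 0.139 ]
 [0.4747 0.0512 0.139 ]] [0.4896 0.0266 0.139 ] [0.0328 0.0495 0.0335 0.048 ]
S [[0.5054 0.0028 0.139 ]
 [0.4739 0.003  0.139 ]
 [0.4761 0.0517 0.139 ]
 [0.5089 0.0491 0.139 ]] [0.4911 0.0267 0.139 ] [0.0464 0.0315 0.0487 0.0328]
bottle [0.5464 0.1638 0.16  ]
cL [0.7098 0.1435 0.105 ]
cS [ 0.4571 -0.1387  0.085 ]
((335.8551940917969, 210.23794555664062), (26.65760040283203, 16.9412784576416), 4.763641834259033)
```

Both cameras agree to within about 2 mm. The sill is at about (0.5665, -0.005) with yaw -0.25. The pack centre is at about (0.490, 0.027), which is 82 mm in front of the sill and 12 mm to the left, and it's turned about +0.3 relative to the box. Next I'll move the hand over it with the jaws lined up along the box's x.

```bash
cat >> h.py <<'E'
import cv2
from scipy.spatial.transform import Rotation as Ro
YAW=-0.25; SILL=np.array([.5665,-.0048])
bx=np.array([np.cos(YAW),np.sin(YAW)]); by=np.array([-bx[1],bx[0]])
def W(x,y,z): return list(SILL+bx*x+by*y)+[z]
def Q(s):
    X=np.array([0,0,-1.]);Y=s*np.array([*bx,0]); return Ro.from_matrix(np.c_[X,Y,np.cross(X,Y)]).as_quat()
E
python3 - <<'E'
from h import *
print(Ro.from_quat(arm.read_eef_rot()).as_matrix().round(2))
for s in(1,-1):
  for c,z in((-.0695,.3),(-.0695,.18),(.042,.18)):
    print(s,c,arm.ik(W(c,.012,z),Q(s)))
E
```

```text
[[-0.    0.35  0.94]
 [-0.    0.94 -0.35]
 [-1.   -0.    0.  ]]
1 -0.0695 [-0.42682348  0.4226684   0.48123543  1.85748764 -0.24117202  0.91894256
 -0.0842519 ]
1 -0.0695 [-0.33250729  0.58643109  0.36080772  1.99061116 -0.34155918  0.622726
  0.00311658]
1 0.042 [-0.26712619  0.72154088  0.39842468  1.68800496 -0.36312101  0.8059519
  0.04624643]
-1 -0.0695 [ 0.09419976  0.40276187 -0.26132626  1.84189822  0.12829815  0.91323549
  2.6658578 ]
-1 -0.0695 [ 0.1583874   0.58676359 -0.37104627  1.97537077  0.3428621   0.63995415
  2.45779599]
-1 0.042 [ 0.20311918  0.71921089 -0.38968358  1.67163622  0.3492812   0.82024597
  2.55156627]
```

Run:
```python
from h import *
arm.movep(W(-.0695,.012,.30),Q(1))
print(arm.read_time(),arm.read_tool_pos(),W(-.0695,.012,.30),arm.read_opening(),arm.read_ft_force())
arm.line_to(W(-.0695,.012,.225),.1)
cv2.imwrite("pics/w1.png",snapshot("wrist"));cv2.imwrite("pics/s1.png",snapshot("scene"))
print(arm.read_tool_pos(),arm.read_ft_force())
```

```text
2.4583 [0.50231413 0.02548214 0.29983084] [np.float64(0.5021294342021645), np.float64(0.024021524228717082), 0.3] 1.0023642774610828 [ 1.01493393  0.977045   -0.1806121 ]
[0.50259737 0.02396668 0.22570788] [-0.22163015 -0.88852538  0.23914264]
```

View pics/w1.png

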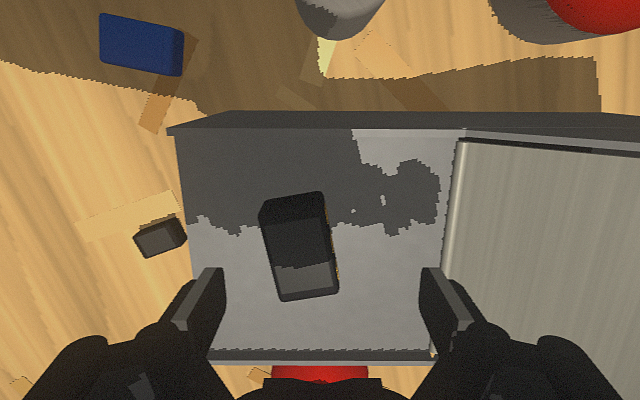

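View pics/s1.png

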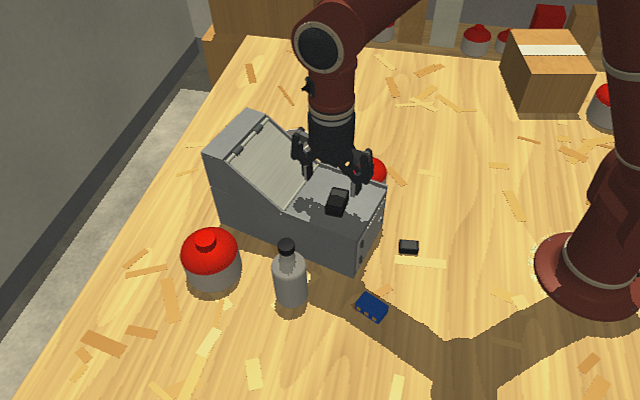

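In the wrist picture the pads are at columns 222 and 420, with tips at row 268. That puts the open fingertips about 60 mm ahead of the TCP. The pack lies between them at columns 260–338. I'll check its position from this view, then make a guarded descent.

Run:
```python
from h import *
np.set_printoptions(precision=4,suppress=True)
i=camera_info('wrist');T=np.array(i['T_tool_cam']);R=Ro.from_quat(arm.read_eef_rot()).as_matrix();p=arm.read_tool_pos()
def wr(u,v,z):
    d=R@T[:3,:3]@np.array([(u-i['cx'])/i['fx'],(v-i['cy'])/i['fy'],1]);o=R@T[:3,3]+p
    w=o+d*(z-o[2])/d[2]; return np.array([(w[:2]-SILL)@bx,(w[:2]-SILL)@by])
for q in((264,222),(322,205),(337,288),(281,300)): print('packtop',wr(*q,.139))
for q in((465,140),(442,350)): print('edge',wr(*q,.117))
for z in (.2,.19,.186,.183,.181,.179):
    arm.line_to(W(-.0695,.012,z),.05 if z>.19 else .02); arm.pause(.1)
    f=arm.read_ft_force(); print(z,arm.read_tool_pos(),f)
    if abs(f[2])>4: break
cv2.imwrite("pics/w2.png",snapshot("wrist"));cv2.imwrite("pics/s2.png",snapshot("scene")[100:290,180:420].repeat(3,0).repeat(3,1))
```

```text
packtop [-0.0986  0.03  ]
packtop [-0.0696  0.039 ]
packtop [-0.0615 -0.0084]
packtop [-0.0919 -0.0159]
edge [0.0058 0.0674]
edge [ 0.0094 -0.0702]
0.2 [0.5023 0.024  0.2002] [-0.2821  0.2038  0.2938]
0.19 [0.5022 0.024  0.1901] [ 0.3516 -0.0948 -0.412 ]
0.186 [0.5021 0.024  0.186 ] [0.5304 0.2974 0.8633]
0.183 [0.5021 0.024  0.183 ] [ 0.4013  0.6173 -1.0453]
0.181 [0.5021 0.024  0.181 ] [ 1.0457 -0.7909 -0.5242]
0.179 [0.5021 0.024  0.179 ] [-0.2216 -0.1395  0.2938]
```

View pics/w2.png

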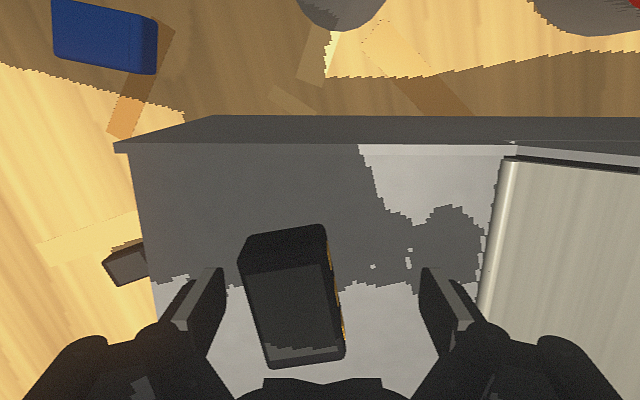

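View pics/s2.png

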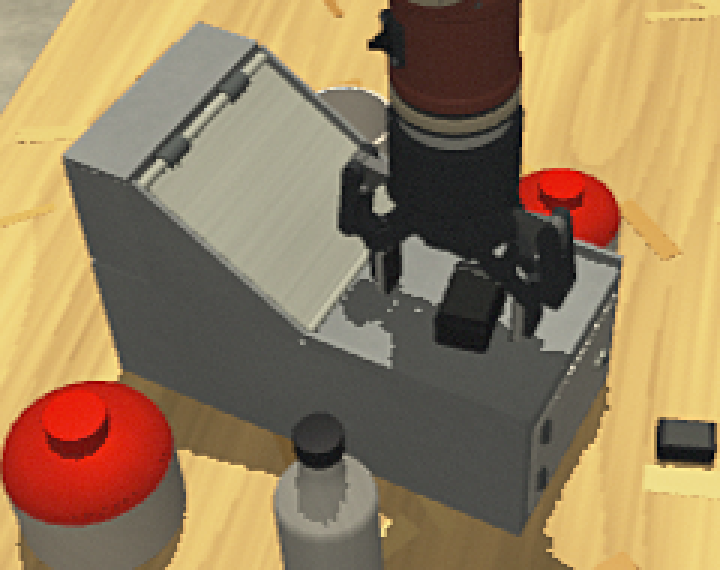

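Run:
```python
from h import *
np.set_printoptions(precision=3,suppress=True)
hit=None
for z in np.arange(.1775,.1649,-.0015):
    arm.line_to(W(-.0695,.012,z),.02); arm.pause(.05)
    f=np.mean([arm.read_ft_force() for _ in range(5)],0); print(round(z,4),arm.read_tool_pos()[2],f)
    if f[2]>3: hit=z;break
print(hit); 
if hit: arm.line_to(W(-.0695,.012,hit+.0045),.02)
print(arm.read_tool_pos(),arm.read_ft_force(),arm.read_time())
```

```text
0.1775 0.17744206006704166 [0.086 1.138 0.332]
0.176 0.17595230313836205 [ 0.601 -0.311  0.198]
0.1745 0.17455007736129471 [ 1.725 -0.509 -0.212]
0.173 0.17448477447603344 [-2.134  0.08  12.243]
0.173
[0.502 0.024 0.177] [-0.778 -0.239 -0.074] 8.1833
```

The shelf contact came at TCP z = 0.1745. I'll travel level with 4 mm of clearance and go forward in steps while watching the force.

Run:
```python
from h import *
np.set_printoptions(precision=2,suppress=True)
arm.line_to(W(-.0695,.012,.1785),.02)
for c in np.arange(-.06,-.0199,.01):
    arm.line_to(W(c,.012,.1785),.04)
    f=np.mean([arm.read_ft_force() for _ in range(5)],0); p=np.array(arm.read_tool_pos());print(round(c,4),(p[:2]-SILL)@bx*1000,p[2]*1000,f[:2]@bx,f[2])
cv2.imwrite("pics/w3.png",snapshot("wrist"));cv2.imwrite("pics/s3.png",snapshot("scene")[100:290,180:420].repeat(3,0).repeat(3,1))
print(arm.read_time())
```

```text
-0.06 -59.66064846567732 178.43063444403634 0.520234244410578 0.49369899718097887
-0.05 -49.687428790384246 178.47686313953585 0.597626731217876 0.20467326827358154
-0.04 -40.094494563878776 178.46467938877413 -2.7881752051031694 1.2767006742531757
-0.03 -30.250466935776867 178.2859358029343 -3.206720451041757 1.4550618976261398
-0.02 -19.943787460165858 178.46987644456817 -2.6914010345856876 1.108859139657093
10.525
```

View pics/w3.png

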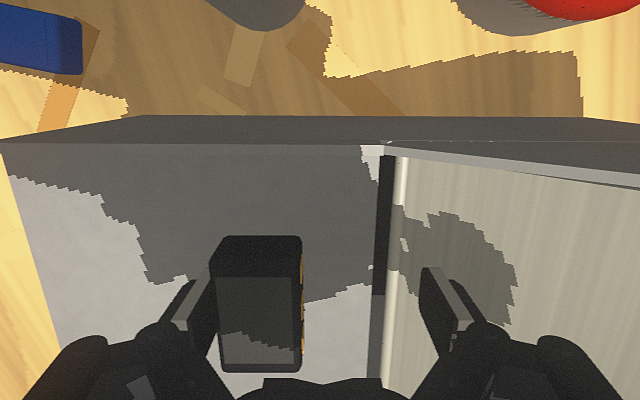

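View pics/s3.png

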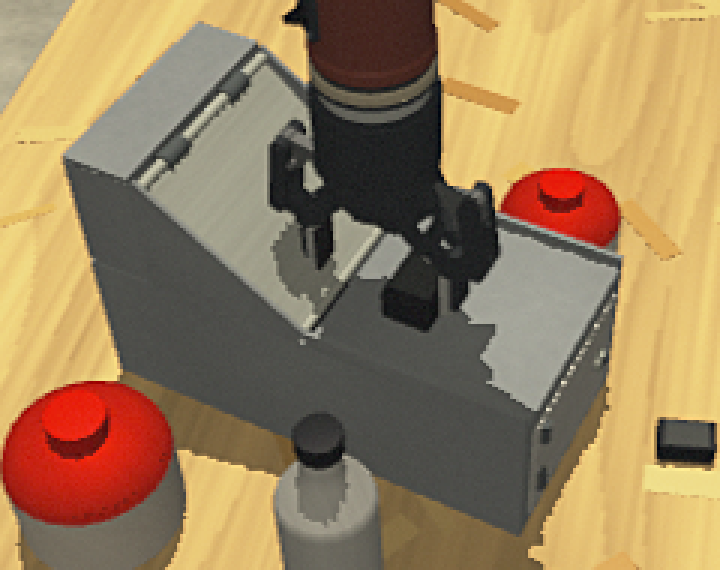

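The flap is opening, with a dark gap at columns 375–390. The pack is flush with the rear pad (front edge at column 303) and well clear of the flap. I'll keep going.

Run:
```python
from h import *
np.set_printoptions(precision=2,suppress=True)
for c in (-.01,0,.01,.02,.027):
    arm.line_to(W(c,.012,.1785),.04)
    f=np.mean([arm.read_ft_force() for _ in range(5)],0); p=np.array(arm.read_tool_pos());print(round(c,4),(p[:2]-SILL)@bx*1000,p[2]*1000,f[:2]@bx,f[2])
    if np.linalg.norm(f)>20: break
arm.pause(.3)
cv2.imwrite("pics/w4.png",snapshot("wrist"));cv2.imwrite("pics/s4.png",snapshot("scene")[100:290,180:420].repeat(3,0).repeat(3,1))
print(arm.read_time())
```

```text
-0.01 -10.227813153713324 178.38778660858816 -3.7616525958187355 1.1548574925955988
0 -0.4950995016599283 178.25139617586387 -4.593157233982444 -0.08997471769820758
0.01 9.100691006035488 178.12007413429185 -6.15427280891639 0.19426440430309472
0.02 18.278040359657258 177.60283310992574 -6.76211464692348 -0.21513286191169545
0.027 24.52067867697542 177.23757807137807 -6.4150164733219865 -2.040789859064711
12.85
```

View pics/w4.png

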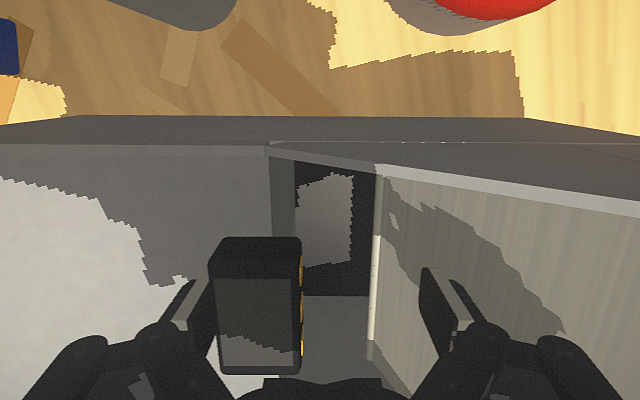

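View pics/s4.png

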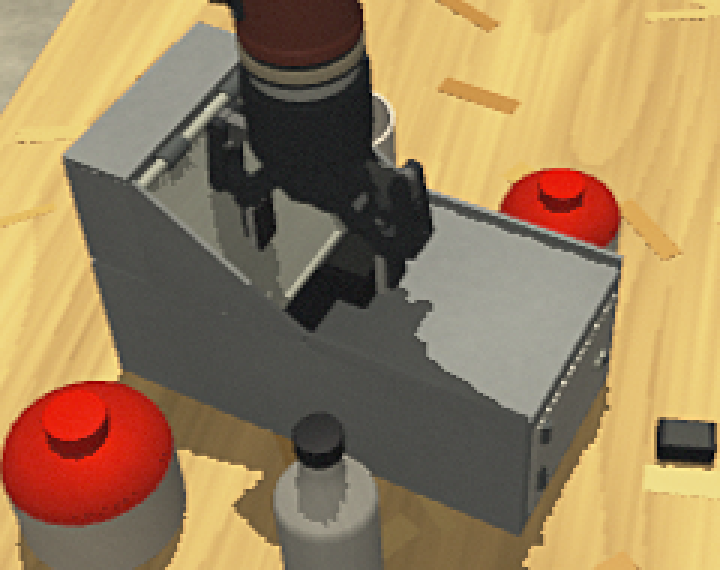

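The pack now overhangs the sill (front edge at column 303 in the wrist view) and the mouth is wide open. I'll continue in small steps until it drops.

Run:
```python
from h import *
np.set_printoptions(precision=2,suppress=True)
for c in (.033,.038,.042,.046,.050):
    arm.line_to(W(c,.012,.179),.03); arm.pause(.1)
    f=np.mean([arm.read_ft_force() for _ in range(5)],0); p=np.array(arm.read_tool_pos());print(round(c,4),(p[:2]-SILL)@bx*1000,p[2]*1000,f[:2]@bx,f[2])
    im=snapshot("wrist"); d=im[240:360,225:295].mean(); print('mean',d)
    if np.linalg.norm(f)>20 : break
    if d>60: break
arm.pause(.2)
cv2.imwrite("pics/w5.png",snapshot("wrist"));cv2.imwrite("pics/s5.png",snapshot("scene")[100:290,180:420].repeat(3,0).repeat(3,1))
print(arm.read_time())
```

```text
0.033 27.05050422849526 176.81495650421937 -14.694445701512137 0.6429110539840994
mean 51.125436507936506
0.038 30.370725312365654 175.92187103808232 -17.0098184318385 0.16139130918810007
mean 50.29869047619048
0.042 33.48937910114874 175.32832465782704 -16.9947624050818 -2.1176757625395437
mean 50.054206349206346
0.046 37.11164269514828 174.81798134767496 -17.82937900255054 -3.831083770944018
mean 100.89289682539683
14.9833
```

View pics/w5.png

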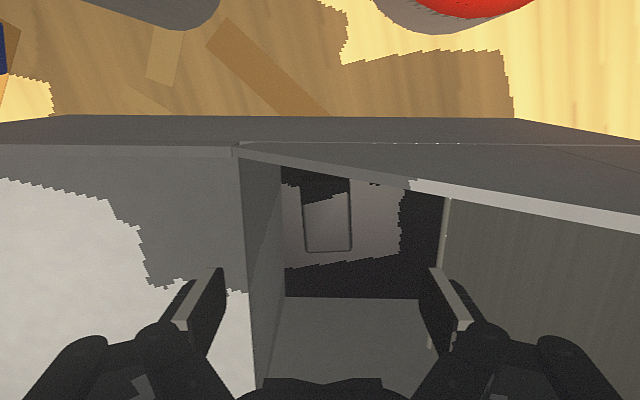

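View pics/s5.png

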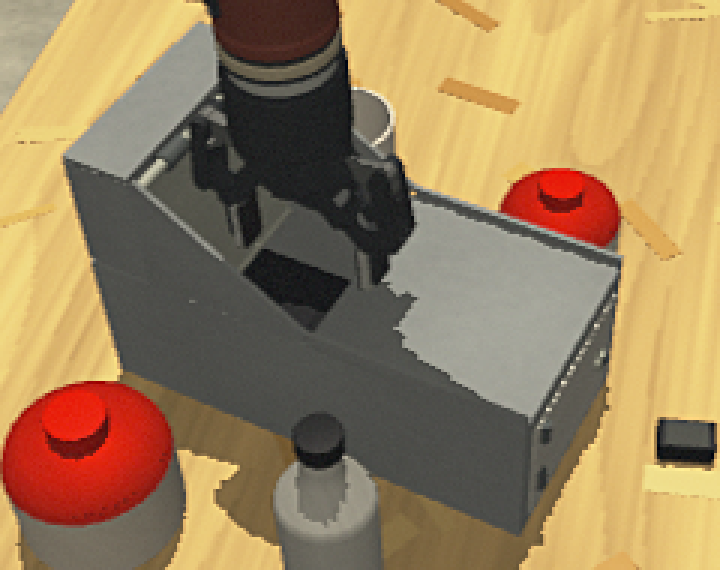

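The pack has dropped into the bin (wrist view around (328,215)) while the finger still holds the flap. I'll back out slowly along the same line so the fingertip stays on the flap as it closes, then lift away.

Run:
```python
from h import *
for c in (.03,.015,0,-.02,-.04,-.06,-.075):
    arm.line_to(W(c,.012,.1805),.05)
    f=np.mean([arm.read_ft_force() for _ in range(5)],0); p=np.array(arm.read_tool_pos());print(round(c,4),((p[:2]-SILL)@bx*1000).round(1),(p[2]*1000).round(1),(f[:2]@bx).round(1),f[2].round(1))
arm.line_to(W(-.075,.012,.33),.12); arm.line_to(W(-.11,.012,.33),.12)
arm.pause(.5)
cv2.imwrite("pics/w6.png",snapshot("wrist"));cv2.imwrite("pics/s6.png",snapshot("scene"));cv2.imwrite("pics/t6.png",snapshot("top"))
print(arm.read_time(),arm.read_ft_force())
```

```text
0.03 26.1 179.6 -12.3 2.5
0.015 16.3 181.9 -2.6 4.6
0 0.2 180.8 -0.9 3.6
-0.02 -21.2 180.1 -2.4 2.8
-0.04 -41.2 180.1 -1.9 2.2
-0.06 -59.9 180.6 0.1 -0.3
-0.075 -75.2 180.6 0.3 0.6
20.95 [-0.18311607  0.61323323  0.58942304]
```

View pics/s6.png

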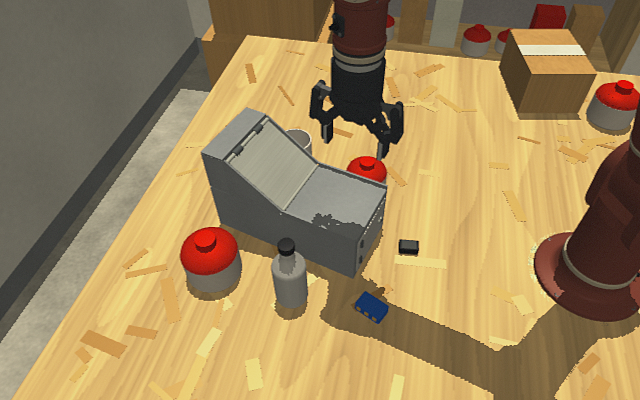

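View pics/w6.png

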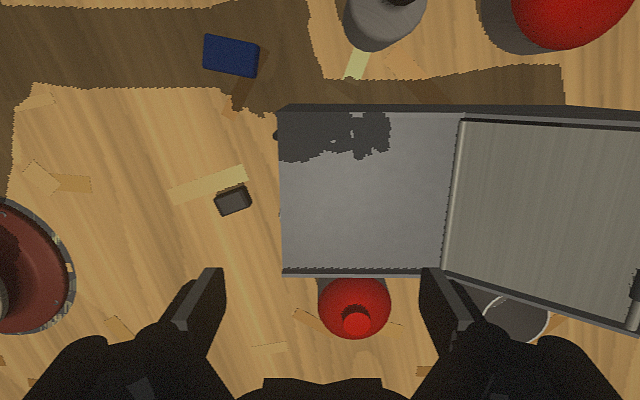

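View pics/t6.png

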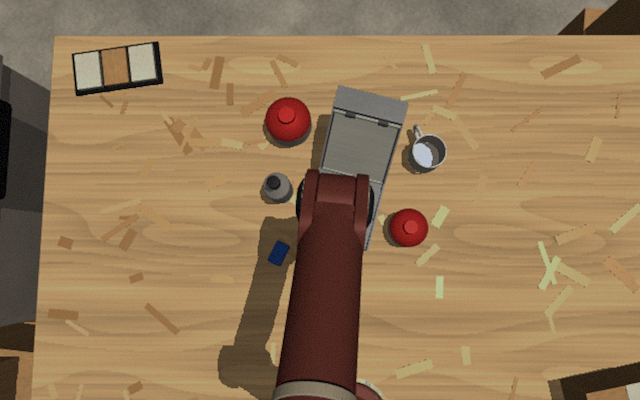

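The shelf is empty and the flap is shut, with its edge back on the sill at columns 445–460 in the wrist view. The cartridges, mug and bottle are at the same pixels as at the start, and the hand is clear of everything.

```bash
python3 -c "
from station import ticket; print(ticket.finish_job())"
```

```text
the job is handed in; nothing more can be done
None
```

I pushed the pack into the box, the flap swung shut, and I handed the job in at about 21 s on the robot's clock. The hand-in call gave no verdict.

**What I did:** I lined the open jaws up with the box, one finger in front of the pack and one behind it. Then I moved level about 4 mm above the shelf. The front finger opened the flap while the rear finger pushed the pack over the sill. I backed out slowly along the same line, so the fingertip eased the flap shut, then lifted clear.

**Last checks:**
- **Pack:** the wrist camera showed it lying in the bin while the flap was still held open. After the flap shut it could no longer be seen.
- **Flap:** in the final pictures it is shut, with its edge back at the sill, and the shelf is empty.
- **Other things:** the two cartridges, mug and bottle appear at the same pixels as at the start.
- **Hand:** the wrist force after lifting clear was below 1 N.

**Not as expected:**
- **Higher force deep in the mouth:** forward force reached about 17–18 N, more than the 10 N given for the flap. The gripper's knuckle may also have been touching the flap there, but I did not confirm it.
- **Hand lagged its target:** it fell up to 9 mm short of the commanded position and sagged about 4 mm, and I did not check whether the rear fingertip touched the shelf there.

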